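# Set the little mirror on its snap-open stand

### The arm

A 6-joint arm with a two-finger parallel gripper is mounted at the origin on the work surface. World frame = base frame: x ahead of the robot, y to its left, z up, the work surface at z = 0. Lengths are in mm, angles in rad, forces in N, time in s.
With the tool pointing down it reaches from about 350 to 1000 mm from the base axis. Payload 7.1 kg.
Tool frame: the origin (TCP) lies on the centre line of the jaws, within the pads' length; the fingertips stand 19 mm ahead of it and the grasp point (between the pads) is the TCP; z points along the fingers, y is the line along which they close (so a half turn about z gives the same grasp; the last joint's range is limited). The gripper opens to 85 mm and grips with 20 to 120 N. Pads are 22 mm wide; open, the fingers measure 114 mm over their backs; the gripper's body (76 mm by 85 mm) begins 54 mm behind the grasp point. The pads swing forward as they close: fully open they stand 13 mm farther back than shut.
Start: joints at [-1.226, 0.423, 1.63, -0, 1.089, -0.019], TCP at [222.409, -584.071, 250.319] pointing down, gripper open.
Joint ranges: [-3, 3], [-0.9, 2.11], [0.09, 2.58], [-1.31, 4.45], [0.11, 2.69], [-2.54, 2.54]. Speed limits (rad/s): [2.39, 2.39, 3.01, 3.14, 3.14, 3.14].

### API

Orientations are given as a unit quaternion [x, y, z, w].
In Python, from plant import ctrl gives the robot as it stands. Calls block until the motion is done:
- ctrl.move_ptp(position, orientation): joint-space move of the TCP to a pose.
- ctrl.movel(position, velocity=150, orientation=None): straight line of the TCP; orientation=None keeps the orientation; velocity is the mean speed in mm/s.
- ctrl.move_j(angles): joint-space move.
- ctrl.ungrasp() and ctrl.grasp(effort=None): open the fingers fully, or close them until they stop; effort is the grip in N (None keeps the last).
- ctrl.dwell(seconds).
- ctrl.inverse_kinematics(position, orientation): joint angles nearest the present ones, or None.
- ctrl.get_obs(): the state.
- ctrl.camera(name): name is "scene" or "top"; returns a dict with "frame" (400x640x3 uint8, red, green, blue), "z_map" (400x640 float32, mm along the optical axis (not along the pixel's ray), 0 where there is no reading), "camera_matrix" (3x3 intrinsics, pixels), "k1" (the pictures are not rectified: a ray, as slopes to the right and down, at radius r is drawn at 1 + k1 r^2 times it, then the intrinsics apply), "rvec" (rotation vector, rad) and "tvec" (3), from world to camera coordinates, as OpenCV has them. Camera axes: x right, y down, z forward; pixel columns grow to the right and rows downward; lengths in mm; the calibration is good to about 2 mm. A picture is of the moment at which its call begins.
A pose or a line that the arm cannot do raises ctrl.PlanningError and nothing moves.
- ctrl.sign_off(): hands the job in; it is judged then, once.
The state is a dict: "time_s": time; "q": joint angles; "joint_vel": joint speeds; "effort": joint torques, N m; "tcp_pos": TCP position; "tool_rot": TCP orientation; "contact_force": force on the tool from outside, world axes, zero at the start; "ft_torque": the same for the moment, N m; "grip_width": opening from 0.0 (shut) to 1.0 (fully open); "gripper_force": force on a finger pad.
Only numpy, scipy, OpenCV 4.12 (cv2) and the standard library are available. Lean on these libraries where they do the work, as an engineer would, in place of code of your own. Each camera call takes 0.05 s, during which the arm holds its last target. There are 200 camera calls.

### The job

Snap the small folded plywood stand fully open, then take the little framed mirror out of its slanting rack and gently lean it, upright, centred and glass out, on the stand: foot behind the two stop blocks, back against the leaf. Let go, and leave the comb, flashlight, jar, tin and brush where they are.

Things in the scene. Friction and masses are not known exactly. Their poses are not given: they have to be found in the camera images.
- stand: Pale plywood folding easel stand, fixed. Origin on the shelf below the leaf's hinge axis; z up, x to the front (the folded leaf lies there; the glass will face there), y along the hinge. Hinge axis at x 0, z 22 mm. Base plate x -30 to 55, y -50 to 50, top at z 12 mm. Two stop blocks on it: x 36 to 46, y +-33 to +-49, top at z 22 mm.
- seat (a point): Point on the base plate's top, on the stand's middle line, 10 mm ahead of the hinge axis: where the open leaf's front face meets the base. The mirror's lower back edge goes here or up to 10 mm further forward (the stop blocks begin 26 mm ahead). Axes as the stand's.
- leaf (a joint): Leaf angle, rad: 0 folded flat forward over the base, 1.047 half way, 2.094 fully open on its stop, leaning 30 degrees back past vertical (top to the stand's -x). An over-centre spring drives it from half way to the nearer end (0.15 N m at either end, 2 to 2.5 N at the tab to start); past half way it snaps open when let go.
- tab (a point): Middle of the leaf's tab, 72 mm from the hinge axis, 13 mm from the free end; x along the leaf away from the hinge, y along the hinge. Leaf 8 mm thick, 50 mm wide to 56 mm from the axis, then the tab, 24 mm wide. Folded, the tab is level, its middle 22 mm above the shelf, overhanging the base with free space beneath: pinch it across its width.
- rack: Slanting pine rack, fixed, 116 mm wide, its one slot holds the mirror. The slot leans 30 degrees, top to -x of the rack; z up, y along the slot. Origin on the shelf; slot floor's centre 24 mm above it. Slot 14 mm across; back board 60 mm, front board 36 mm high along the slant. The mirror draws out along the slant.
- mirror: Little mirror in a dark wooden frame: plate 10 mm thick (x), 100 wide (y), 150 tall (z), 0.2 kg. Origin: centre of its lower edge face; z up its height, x out of the glass. It starts in the rack leaning 30 degrees, top to -x of the rack, glass to +x. Grip it across its thickness near the top edge's middle, 135 mm from the origin, tool tilted along the plate.
- comb: Grey plastic comb lying flat, 150 x 30 x 5 mm; origin at the centre of its underside. A bystander.
- flashlight: Aluminium flashlight lying on its side, 145 mm long, 40 mm high; origin below its middle. A bystander.
- jar: Glass coin jar with coins, 68 mm across, 93 mm high; origin at the centre of its underside. A bystander.
- tin: Flat round shoe-polish tin, 72 mm across, 24 mm high; origin at the centre of its underside. A bystander.
- brush: Clothes brush, 150 x 45 x 34 mm, lying on its bristles; origin at the centre of its underside. A bystander.
Not all that is in view belongs to the job. What is shaped like the rack but purple or turquoise is not meant.

How it is judged:
By the outcome, as a careful person would: the job done as asked, in the order asked, and still so for the second after the job is handed in, with the robot touching nothing.
It also fails if it takes over 58 s, if anything falls off the work surface, if the arm or the gripper's body presses on something with over 40 N, if the wrist force passes 120 N, or if a joint passes its speed limit or range.

## Working session

There is one attempt and no reset: what is moved stays moved. The work goes in short steps, each a Python script; the robot and the scene stay as the last script left them, time stands still between calls to the robot, and variables do not carry over. Pictures are saved under pics/ and viewed, at most 10 in all, crops included, and the job is handed in when it is done.

```bash
mkdir -p pics; ls; cat > h.py <<'E'
import numpy as np, cv2, pickle
from scipy.spatial.transform import Rotation as R
def snap(ctrl,name,tag):
    c=ctrl.camera(name); pickle.dump(c,open(f'pics/{tag}.pkl','wb'))
    cv2.imwrite(f'pics/{tag}.png',c['frame'][:,:,::-1]); return c
def load(tag): return pickle.load(open(f'pics/{tag}.pkl','rb'))
def rays(c,uv):
    uv=np.asarray(uv,float).reshape(-1,1,2)
    d=np.array([c['k1'],0,0,0,0],float)
    n=cv2.undistortPointsIter(uv,np.array(c['camera_matrix'],float),d,None,None,(3,50,1e-9)).reshape(-1,2)
    M=R.from_rotvec(np.ravel(c['rvec'])).as_matrix(); t=np.ravel(c['tvec'])
    return -M.T@t, np.c_[n,np.ones(len(n))]@M   # unit-depth rays in world
def onplane(c,uv,z):
    o,d=rays(c,uv); return o+d*((z-o[2])/d[:,2])[:,None]
def cloud(c):
    v,u=np.nonzero(c['z_map']>0)
    o,d=rays(c,np.c_[u,v]); P=o+d*c['z_map'][v,u][:,None]
    out=np.full(c['z_map'].shape+(3,),np.nan); out[v,u]=P; return out
def proj(c,P):
    return cv2.projectPoints(np.asarray(P,float).reshape(-1,1,3),np.ravel(c['rvec']).astype(float),np.ravel(c['tvec']).astype(float),np.array(c['camera_matrix'],float),np.array([c['k1'],0,0,0,0],float))[0].reshape(-1,2)
E
python3 - <<'E'
from plant import ctrl
from h import *
a=snap(ctrl,'top','t0');b=snap(ctrl,'scene','s0')
for c in(a,b): print(c['camera_matrix'],c['k1'],rays(c,[[320,200]]))
print(ctrl.get_obs())
E
```

```text
pics
[[410.52639947   0.         314.09941695]
 [  0.         410.52639947 198.54491997]
 [  0.           0.           1.        ]] -0.10719561692756732 (array([ 469.49065463,   18.80820082, 1227.39939465]), array([[ 0.0723774 , -0.01563526, -0.99736463]]))
[[441.79363294   0.         324.40487802]
 [  0.         441.79363294 195.28276803]
 [  0.           0.           1.        ]] -0.07733075072837461 (array([1048.67965597, -460.89514835, 1112.94228799]), array([[-0.37919061,  0.35356814, -0.85522949]]))
{'time_s': 0.1, 'q': array([-1.22597420e+00,  4.23793658e-01,  1.63061825e+00, -2.30758120e-05,
        1.08861043e+00, -1.89300209e-02]), 'joint_vel': array([-6.26234792e-04, -2.58619590e-03, -4.04616930e-04,  9.36981558e-05,
       -3.82764714e-04,  3.65379954e-04]), 'effort': array([-7.09147644e-04, -5.58427978e+01, -2.82444459e+01, -7.38409449e-05,
        3.01418673e-03,  8.36693317e-06]), 'tcp_pos': array([ 222.26324464, -583.63470232,  249.60331631]), 'tool_rot': array([ 9.83504869e-01,  1.80880242e-01, -1.26049072e-04, -7.03714951e-04]), 'contact_force': array([-0.06556723, -0.33998871, -0.10950879]), 'ft_torque': array([-0.01363012, -0.01358559, -0.02079099]), 'gripper_force': 0.0, 'grip_width': 1.0030452114058508}
```

View pics/t0.png

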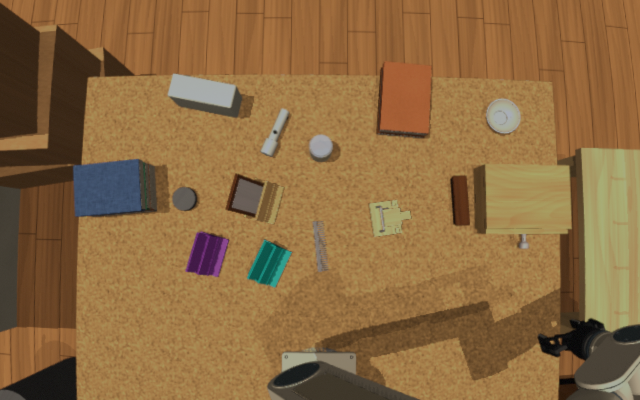

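View pics/s0.png

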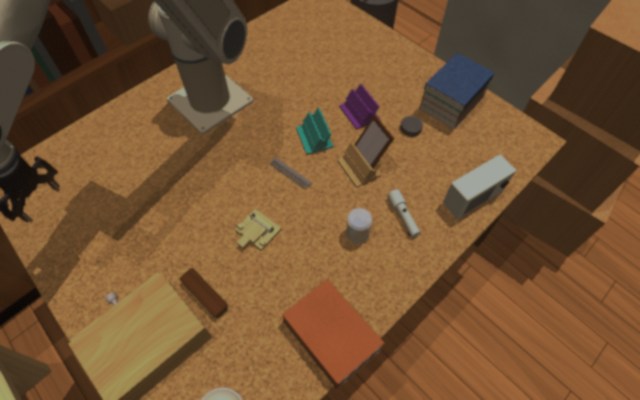

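The top view shows the rack-like things: purple (207,254), turquoise (269,264) and pine with the mirror at (256,199). The pine one is meant, because it has the right colour and holds the framed mirror. The stand is at (388,218), with its tab pointing right at (407,215). Next is an enlarged crop with measurements.

```bash
python3 - <<'E'
from h import *
a=load('t0');b=load('s0')
def crop(c,x,y,w,h,s): return cv2.resize(c['frame'][y:y+h,x:x+w,::-1],None,fx=s,fy=s,interpolation=cv2.INTER_CUBIC)
m=np.vstack([np.hstack([crop(a,220,165,75,60,5),crop(a,360,190,60,60,5)]),np.hstack([crop(b,330,110,75,80,3.75.__int__()) if 0 else cv2.resize(crop(b,330,110,75,60+20,5),(375,300)),cv2.resize(crop(b,228,200,60,60,5),(300,300))])])
cv2.imwrite('pics/m0.png',m)
np.set_printoptions(precision=1,suppress=True)
for n,c,bx in (('t',a,(362,410,195,240)),('t',a,(225,285,170,225))):
    P=cloud(c); x0,x1,y0,y1=bx
    hsv=cv2.cvtColor(c['frame'],cv2.COLOR_RGB2HSV)
    print(n,'rows of z/hsv')
    for v in range(y0,y1,4): print(v,[f"{P[v,u,2]:.0f}/{hsv[v,u,0]},{hsv[v,u,1]},{hsv[v,u,2]}" for u in range(x0,x1,5)])
E
```

```text
t rows of z/hsv
195 ['0/17,145,156', '3/16,145,160', '-1/21,126,168', '-1/17,146,155', '-2/17,146,157', '-1/18,137,168', '-3/18,137,168', '-6/17,142,165', '3/19,133,167', '4/17,143,166']
199 ['-6/17,139,167', '-6/16,141,164', '3/17,140,168', '2/16,144,152', '1/17,142,167', '3/16,143,161', '-6/17,141,164', '2/18,131,165', '3/17,142,165', '1/18,133,169']
203 ['-1/18,138,168', '-1/17,143,159', '11/26,92,166', '10/28,87,167', '13/29,84,169', '14/27,91,169', '24/31,74,155', '14/23,107,153', '-0/17,141,164', '-1/18,136,167']
207 ['-4/18,137,167', '-1/18,136,167', '15/28,87,168', '29/26,52,98', '12/25,90,158', '24/26,84,133', '11/25,97,166', '12/23,100,165', '0/19,131,168', '-2/17,141,164']
211 ['2/17,142,163', '-0/17,145,162', '13/28,90,168', '12/31,83,170', '28/25,78,147', '30/28,88,169', '26/24,97,169', '25/26,94,168', '1/18,131,130', '29/28,81,167']
215 ['2/17,141,166', '2/18,137,167', '15/27,92,167', '6/32,82,172', '9/22,34,135', '26/27,91,169', '24/27,91,168', '23/28,91,168', '26/28,93,168', '28/27,93,168']
219 ['3/17,138,168', '-1/19,135,166', '16/27,84,166', '10/32,82,172', '19/16,4
[... 3098 characters left out ...]
', '63/17,144,117', '45/17,146,115', '14/17,140,122', '6/22,120,168', '-0/18,138,168']
214 ['-3/18,138,168', '0/18,137,168', '2/17,140,168', '-1/16,147,149', '89/19,145,88', '75/12,203,44', '55/16,141,98', '55/16,146,112', '36/18,140,126', '8/17,141,134', '9/22,119,161', '-2/17,142,160']
218 ['2/18,134,167', '-0/17,144,158', '-1/19,135,168', '-3/19,132,168', '-1/17,139,167', '52/17,144,131', '58/18,134,165', '52/17,147,113', '35/18,137,130', '7/23,115,164', '7/19,130,139', '-1/16,143,160']
222 ['-1/17,141,163', '-3/17,142,162', '-3/16,142,160', '2/18,133,167', '1/17,140,167', '-4/17,145,164', '2/16,147,153', '-2/18,138,165', '-3/18,139,147', '10/24,113,167', '-1/17,142,160', '-0/17,139,163']
```

View pics/m0.png

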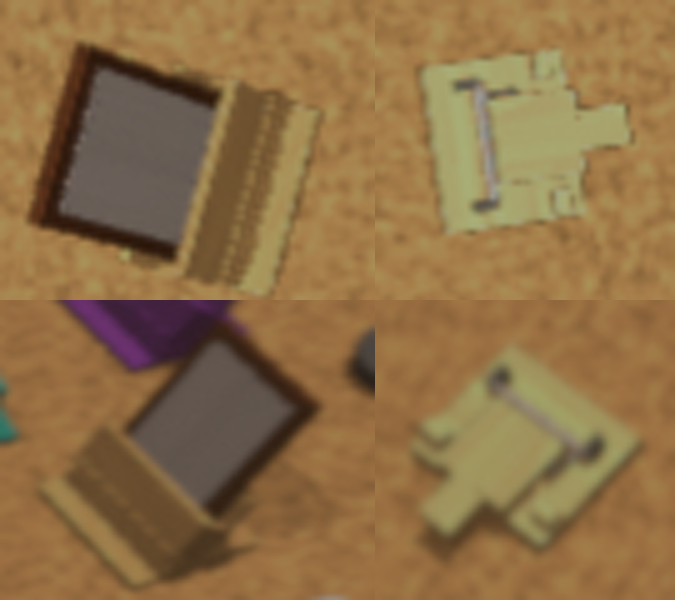

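Pine rack and mirror confirmed: the glass faces the image's right and up. The stand is folded, with its tab to the right (world -y). Now I'll get the poses from the corners in both views.

```bash
python3 - <<'E'
from h import *
np.set_printoptions(precision=1,suppress=True)
a=load('t0');b=load('s0')
# stand base corners: back-left(+y world x side),back-right,front-..., in order back@+wx, back@-wx, front@-wx, front@+wx
tc=[[369.2,203.2],[374.4,236.6],[402,232.6],[397.2,200.4]]
sc=[[281,228],[255.4,209],[235.6,230.6],[261.2,249.6]]
T=onplane(a,tc,12);S=onplane(b,sc,12)
for P in(T,S):
    print(P[:,:2].tolist(), [float(np.linalg.norm(P[i]-P[(i+1)%4])) for i in range(4)])
    y=P[0]-P[1]+P[3]-P[2]; x=P[3]-P[0]+P[2]-P[1]
    print('yaw from x',np.degrees(np.arctan2(x[1],x[0])),'from y',np.degrees(np.arctan2(y[1],y[0])), 'centre',P.mean(0))
# mask-based
for n,c,bx in(('t',a,(362,415,195,240)),('s',b,(230,287,203,256))):
    hsv=cv2.cvtColor(c['frame'],cv2.COLOR_RGB2HSV).astype(int)
    m=((hsv[...,0]>=22)&(hsv[...,1]<112)&(hsv[...,0]<36)).astype(np.uint8); k=np.zeros_like(m); k[bx[2]:bx[3],bx[0]:bx[1]]=1
    m*=k; cs=max(cv2.findContours(m,0,2)[0],key=cv2.contourArea)
    print(n,cv2.approxPolyDP(cs,2,True).reshape(-1,2).tolist())
# mirror plane from depth
for n,c,bx in(('t',a,(225,285,170,225)),('s',b,(340,400,115,180))):
    hsv=cv2.cvtColor(c['frame'],cv2.COLOR_RGB2HSV).astype(int)
    P=cloud(c); m=(hsv[...,1]<52)&(P[...,2]>60)&(P[...,2]<160); k=np.zeros_like(m); k[bx[2]:bx[3],bx[0]:bx[1]]=1; m&=k
    Q=P[m]; q=Q.mean(0); v=np.linalg.svd(Q-q)[2][2]; v*=np.sign(v[2]); print(n,len(Q),'glass cen',q,'normal',v,'tilt',np.degrees(np.arcsin(v[2])),'yaw',np.degrees(np.arctan2(v[1],v[0])))
# mirror top edge: back corners z151.4, front z156.4
mt=[[220+83/5,165+45/5],[220+30/5,165+222/5]]
E=onplane(a,mt,151.4); print('top back edge',E,np.linalg.norm(E[0]-E[1]),np.degrees(np.arctan2(*(E[0]-E[1])[1::-1])))
mf=[[220+97/5,165+50/5],[220+48/5,165+223/5]]
E=onplane(a,mf,156.4); print('top front edge',E,np.linalg.norm(E[0]-E[1]),np.degrees(np.arctan2(*(E[0]-E[1])[1::-1])))
ms=[[330+225/5,110+20*.8/3*0+ (325-300)*80/300],[330+318/5,110+(408-300)*80/300]]
E=onplane(b,ms,154); print('scene top edge',E,np.linalg.norm(E[0]-E[1]))
rf=[[220+320/5,165+108/5],[220+268/5,165+295/5]]
for z in(8,):E=onplane(a,rf,z); print('rack front edge',E,np.linalg.norm(E[0]-E[1]),np.degrees(np.arctan2(*(E[0]-E[1])[1::-1])))
E
```

```text
[[549.3633921318594, -146.6233353730566], [450.44916980029944, -162.02769006956882], [462.67014402772605, -244.45665510218112], [558.3955355664866, -230.57553565500334]] [100.10653087123356, 83.32998552390997, 96.72660472877061, 84.4366718150578]
yaw from x -82.72060067152285 from y 8.556539343778649 centre [ 505.2 -195.9   12. ]
[[551.9488891803067, -148.21362450817094], [454.40285715384937, -161.54038554637532], [470.5614675973702, -246.08782879239084], [565.0724311494109, -230.96017437885584]] [98.45217582093365, 86.07770240255995, 95.71399145156634, 83.7807786387581]
yaw from x -80.07185914313739 from y 8.427414846316955 centre [ 510.5 -196.7   12. ]
t [[409, 211], [401, 212], [396, 200], [391, 204], [390, 201], [370, 203], [374, 236], [401, 232], [401, 220], [410, 218]]
s [[254, 210], [243, 223], [238, 224], [242, 229], [239, 231], [243, 233], [239, 243], [243, 246], [249, 239], [253, 240], [265, 230], [256, 221], [258, 220], [268, 228], [273, 228], [255, 243], [261, 248], [259, 244], [266, 242], [279, 228]]
t 650 glass cen [560.1 202.9 104.2] normal [-0.2 -0.8  0.5] tilt 30.417878579360945 yaw -104.49334926096242
s 128 glass cen [561.9 204.2 106.5] normal [-0.2 -0.8  0.5] tilt 29.50325535185117 yaw -104.27924437938935
top back edge [[614.8 223.5 151.4]
 [520.7 249.4 151.4]] 97.68353617374099 -15.421270575538257
top front edge [[611.5 215.  156.4]
 [520.  238.8 156.4]] 94.59723071917449 -14.583274218116648
scene top edge [[528.5 243.7 154. ]
 [619.8 221.2 154. ]] 94.08593785138815
rack front edge [[597.2 107.5   8. ]
 [485.4 136.9   8. ]] 115.62073796588277 -14.733298681907259
```

```bash
cat >> h.py <<'E'
def Rz(yaw): return R.from_euler('z',yaw,degrees=True)
E
python3 - <<'E'
from h import *
from plant import ctrl
from scipy.optimize import least_squares
np.set_printoptions(precision=2,suppress=True)
a=load('t0');b=load('s0'); k=.4
def fit(obs,x0,tilt=None):
    def f(p,cs):
        out=[]
        for c,L,px in cs:
            W=Rz(p[3]).apply(np.array(L,float))+p[:3]; out.append(proj(c,W)-(np.array(px)-k))
        return np.concatenate(out)
    for cs in(obs[:1],obs[1:],obs):
        s=least_squares(lambda p:f(np.r_[p[:2],x0[2],p[2]],cs).ravel(),np.r_[x0[:2],x0[3]],loss='soft_l1'); print(s.x,'rms px',np.sqrt((f(np.r_[s.x[:2],x0[2],s.x[2]],cs)**2).mean()))
base=[[-30,50,12],[-30,-50,12],[55,-50,12],[55,50,12]]; tab=[[85,12,26],[85,-12,26]]
print('stand');fit([(a,base+tab,[[369.2,203.2],[374.4,236.6],[402,232.6],[397.2,200.4],[410.4,210.6],[411.2,218.6]]),
 (b,base+tab,[[281,228],[255.4,209],[235.6,230.6],[261.2,249.6],[242.4,247.4],[237.2,243.4]])],[506,-184,0,-81.5])
# mirror in mirror frame tilted: local (yawed) = Ry(-30) ; origin z 25
Ry=R.from_euler('y',-30,degrees=True)
top=[[-5,50,150],[-5,-50,150],[5,50,150],[5,-50,150]]
tl=Ry.apply(top); g=lambda x,y:[220+x/5,165+y/5]
h=lambda x,y:[330+x/5,110+(y-300)*80/300]
print('mirror');fit([(a,tl,[g(83,45),g(30,222),g(97,50),g(48,223)]),(b,tl[[2,3]],[h(318,408),h(222,328)])],[550,160,25.,-104.5])
E
```

```text
stand
[ 504.86 -182.42  -81.92] rms px 0.30462581738260414
[ 506.7  -184.34  -81.13] rms px 0.4809707734568699
[ 505.67 -183.29  -81.62] rms px 0.5504197886386548
mirror
[ 548.43  160.13 -104.88] rms px 0.5981547297331863
[ 557.48  160.16 -103.59] rms px 0.8273849936369271
[ 551.09  160.39 -104.37] rms px 1.1162321256901
```

```bash
cat >> h.py <<'E'
ST=np.array([505.7,-183.3,0]); SY=-81.6
def stand(p): return Rz(SY).apply(np.asarray(p,float))+ST
def tabpose(th,r=74,flip=1,tilt=None):
    """tool at leaf angle th(deg), radius r; tool z perpendicular to leaf, y along hinge"""
    t=np.radians(th); p=stand([r*np.cos(t),0,22+r*np.sin(t)])
    t2=np.radians(th if tilt is None else tilt)
    z=np.array([np.sin(t2),0,-np.cos(t2)])*1.0
    # leaf rotates up and back: inward normal = (-(-sin)...) ; leaf dir (cos,0,sin); tool z = -(normal up)=(sin,0,-cos)
    y=np.array([0,flip,0.]); x=np.cross(y,z)
    return p,(Rz(SY)*R.from_matrix(np.c_[x,y,z])).as_quat()
E
python3 - <<'E'
from h import *
from plant import ctrl
np.set_printoptions(precision=2,suppress=True)
for f in(1,-1):
    for th in range(0,91,15):
        q=ctrl.inverse_kinematics(*tabpose(th,74,f)); print(f,th,None if q is None else np.array(q))
    print('tool down',[ctrl.inverse_kinematics(*tabpose(th,78,f,tilt=0)) is not None for th in (0,75)])
E
```

```text
1 0 [-0.48  0.69  1.83 -0.    0.61 -0.63]
1 15 [-0.37  0.64  1.92 -0.49  0.5  -0.09]
1 30 [-0.24  0.64  1.99 -1.06  0.56  0.55]
1 45 None
1 60 None
1 75 None
1 90 None
tool down [True, True]
-1 0 [-0.48  0.69  1.83 -0.    0.61  2.51]
-1 15 None
-1 30 None
-1 45 None
-1 60 None
-1 75 None
-1 90 None
tool down [True, False]
```

```bash
python3 - <<'E'
from h import *
from plant import ctrl
np.set_printoptions(precision=2,suppress=True)
_,Q=tabpose(0,78,1,tilt=0)
P=lambda th,dz=4: stand([78*np.cos(np.radians(th)),0,22+dz+78*np.sin(np.radians(th))])
o=lambda s:(lambda g:print(s,round(g['time_s'],2),g['tcp_pos'],'F',g['contact_force'],'g',g['grip_width'],g['gripper_force']))(ctrl.get_obs())
ctrl.move_ptp(P(0,130),Q); o('above')
ctrl.movel(P(0),velocity=120); o('down')
ctrl.grasp(30); o('grip'); snap(ctrl,'top','t1');snap(ctrl,'scene','s1')
E
python3 - <<'E'
import sys; sys.path.insert(0,'.')
import os; os.chdir('.')
from h import *
a=load('t1');b=load('s1')
c=lambda c,x,y:cv2.resize(c['frame'][y:y+80,x:x+80,::-1],(400,400),interpolation=2)
cv2.imwrite('pics/m1.png',np.hstack([c(a,350,180),c(b,210,190)]))
E
```

```text
above 1.74 [ 516.96 -261.42  152.28] F [-0.6   0.3  -0.18] g 1.0006486272002384 0.0
down 2.94 [ 517.62 -260.75   26.67] F [0.9  1.35 0.09] g 1.0033587647083153 0.0
grip 3.52 [ 515.99 -260.72   26.3 ] F [-5.58 -2.37  6.81] g 0.2668417762334135 32.03809708356857
```

View pics/m1.png

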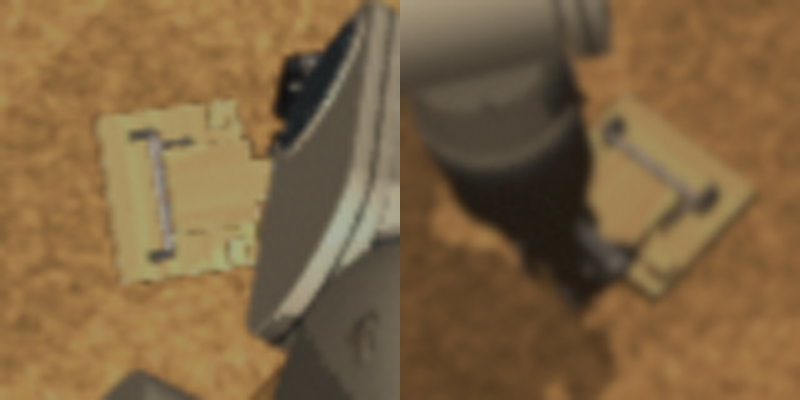

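The picture shows the fingers around the tab at crop pixels (270,190) left and (610,250) right. The grip width is 23 mm, so the tab is held. Next I swing it open.

```bash
sed -i 's/^ST=.*/ST=np.array([504.3,-183.3,0]); SY=-81.6/' h.py; python3 - <<'E'
from h import *
from plant import ctrl
np.set_printoptions(precision=2,suppress=True)
P=lambda th,dz=4: stand([78*np.cos(np.radians(th)),0,22+dz+78*np.sin(np.radians(th))])
o=lambda s:(lambda g:print(s,round(g['time_s'],2),g['tcp_pos'],'F',g['contact_force'],'g',g['grip_width'],g['gripper_force']))(ctrl.get_obs())
for th in range(13,79,13):
    ctrl.movel(P(th),velocity=70); o(th)
    if np.linalg.norm(ctrl.get_obs()['contact_force'])>40: print('high');break
else:
    ctrl.ungrasp(); o('open'); p=ctrl.get_obs()['tcp_pos']
    ctrl.movel(P(78,104),velocity=200); o('up')
    ctrl.movel(stand([120,0,250]),velocity=250)
    snap(ctrl,'top','t2');b=snap(ctrl,'scene','s2')
    c=lambda c,x,y:cv2.resize(c['frame'][y:y+80,x:x+80,::-1],(400,400),interpolation=2)
    cv2.imwrite('pics/m2.png',np.hstack([c(load('t2'),350,180),c(b,210,190)]))
E
```

```text
13 4.03 [ 515.34 -258.34   43.64] F [-0.26 -0.56 -4.01] g 0.27213358721629904 31.184005737304688
26 4.42 [ 514.39 -252.12   60.53] F [ 0.75  2.76 -4.02] g 0.2693780257132169 31.22450351715088
39 4.83 [ 513.01 -242.8    75.46] F [ 0.24  2.32 -3.98] g 0.2719244884927511 31.066412329673767
52 5.22 [ 511.23 -230.5    87.88] F [ 0.19 -0.24 -2.99] g 0.26864435611384363 30.718079209327698
65 5.62 [ 509.11 -215.7    97.06] F [-1.71 -1.02 -0.84] g 0.26700529369389564 30.57723641395569
78 6.03 [ 506.7  -199.36  102.54] F [-2.4  -2.39  2.47] g 0.2690635060678094 31.175699830055237
open 6.65 [ 506.69 -199.32  102.25] F [-0.71 -0.2  -0.06] g 0.9999826613652903 0.0
up 7.3 [ 506.15 -199.14  201.74] F [ 0.31 -0.62 -0.33] g 1.00329238054456 0.0
```

View pics/m2.png

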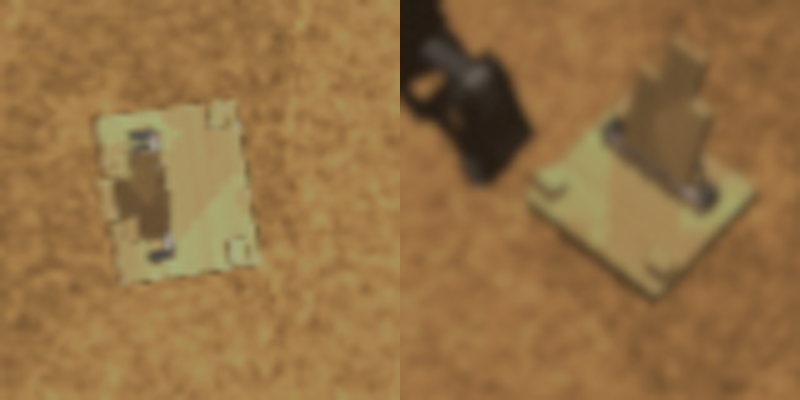

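The leaf is fully open, leaning back: crop pixels (145,190) in the top view, (670,110) in the scene view. Now I check the kinematics for the mirror.

```bash
cat >> h.py <<'E'
RY=R.from_euler('y',-30,degrees=True)
MO=np.array([551.,160.4,25.]); MY=-104.4
def tool_for(yaw,flip): # mirror rot -> tool rot
    M=(Rz(yaw)*RY).as_matrix(); y=flip*M[:,0]; z=-M[:,2]
    return R.from_matrix(np.c_[np.cross(y,z),y,z]).as_quat()
def mpt(o,yaw,p): return (Rz(yaw)*RY).apply(np.asarray(p,float))+o
def seatO(fwd,up=0,y=0): # mirror origin when lower back edge is fwd ahead of hinge axis
    return stand([fwd+4.33,y,12+2.5+up])
E
python3 - <<'E'
from h import *
from plant import ctrl
np.set_printoptions(precision=2,suppress=True)
for f in(1,-1):
    q=tool_for(MY,f); qs=tool_for(SY,f)
    for n,p,qq in(('pre',mpt(MO,MY,[0,0,235]),q),('grasp',mpt(MO,MY,[0,0,135]),q),('out',mpt(MO,MY,[0,0,235]),q),('mid',stand([40,150,300]),qs),('above',mpt(seatO(17),SY,[0,0,255]),qs),('seat',mpt(seatO(12),SY,[0,0,135]),qs)):
        s=ctrl.inverse_kinematics(p,qq); print(f,n,p,None if s is None else np.array(s))
E
```

```text
1 pre [580.22 274.21 228.52] [ 0.57  0.65  1.39 -0.35  1.51  2.49]
1 grasp [567.79 225.78 141.91] [ 0.52  0.7   1.52 -0.38  1.32  2.52]
1 out [580.22 274.21 228.52] [ 0.57  0.65  1.39 -0.35  1.51  2.49]
1 mid [ 658.53 -200.96  300.  ] [-0.11  0.43  1.58 -0.59  1.06  1.59]
1 above [488.79 -78.27 235.34] [ 0.1   0.28  2.   -0.66  0.95  1.94]
1 seat [ 496.82 -132.68  131.41] [-0.01  0.47  2.05 -0.84  0.73  2.08]
-1 pre [580.22 274.21 228.52] [ 0.57  0.65  1.39 -0.35  1.51 -0.65]
-1 grasp [567.79 225.78 141.91] [ 0.52  0.7   1.52 -0.38  1.32 -0.63]
-1 out [580.22 274.21 228.52] [ 0.57  0.65  1.39 -0.35  1.51 -0.65]
-1 mid [ 658.53 -200.96  300.  ] [-0.11  0.43  1.58 -0.59  1.06 -1.55]
-1 above [488.79 -78.27 235.34] [ 0.1   0.28  2.   -0.66  0.95 -1.2 ]
-1 seat [ 496.82 -132.68  131.41] [-0.01  0.47  2.05 -0.84  0.73 -1.06]
```

```bash
python3 - <<'E'
from h import *
from plant import ctrl
np.set_printoptions(precision=2,suppress=True)
o=lambda s:(lambda g:print(s,round(g['time_s'],2),g['tcp_pos'],'F',g['contact_force'],'T',g['ft_torque'],'g',g['grip_width'],g['gripper_force']))(ctrl.get_obs())
q=tool_for(MY,-1)
ctrl.move_ptp(mpt(MO,MY,[0,0,235]),q); o('pre')
ctrl.movel(mpt(MO,MY,[0,0,135]),velocity=120); o('at')
ctrl.grasp(40); o('grip')
g=ctrl.get_obs()
if g['grip_width']>.03 and np.linalg.norm(g['contact_force'])<25:
    ctrl.movel(mpt(MO,MY,[0,0,155]),velocity=40); o('20up')
    if np.linalg.norm(ctrl.get_obs()['contact_force'])<25:
        ctrl.movel(mpt(MO,MY,[0,0,245]),velocity=100); ctrl.dwell(.2);o('out')
        snap(ctrl,'top','t3');snap(ctrl,'scene','s3')
        c=lambda c,x,y:cv2.resize(c['frame'][y:y+100,x:x+100,::-1],(400,400),interpolation=2)
        cv2.imwrite('pics/m3.png',np.hstack([c(load('t3'),190,140),c(load('s3'),320,50)]))
E
```

```text
pre 10.09 [580.72 273.02 228.73] F [ 0.11  0.14 -0.01] T [ 0.21 -0.04  0.03] g 1.0003617409828902 0.0
at 11.07 [568.37 226.21 142.54] F [0.52 0.5  0.46] T [ 0.18 -0.08 -0.01] g 0.9974382605920694 0.0
grip 11.75 [568.05 226.1  142.  ] F [1.23 2.33 0.28] T [ 0.51 -0.14  0.02] g 0.11303088262575413 40.27940332889557
20up 12.4 [570.21 235.49 159.26] F [-0.74 -0.85 -1.79] T [ 0.43 -0.12 -0.  ] g 0.11102138821118224 39.901793003082275
out 13.65 [581.22 278.67 236.6 ] F [ 0.41 -0.26 -2.1 ] T [ 0.49 -0.14  0.02] g 0.11256871993144338 39.91370379924774
```

View pics/m3.png

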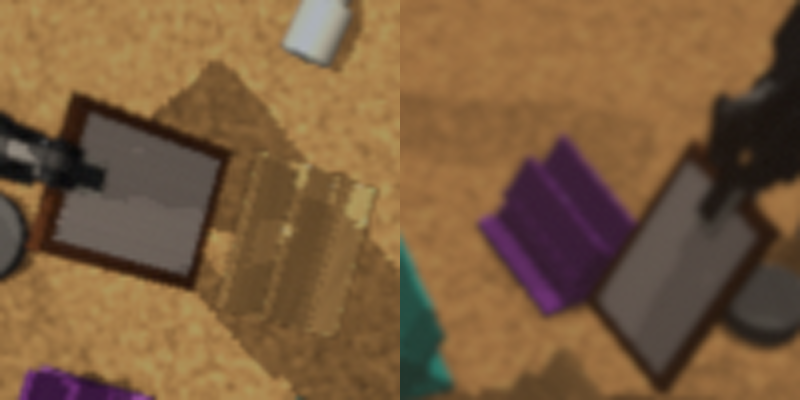

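The mirror is held and clear of the rack. The front-face corners are at crop pixels (78,97), (230,153), (193,288), (38,248) and in the scene (694,148), (778,235), (660,392), (596,297). I fit its offset in the gripper from these.

```bash
python3 - <<'E'
from h import *
from plant import ctrl
from scipy.optimize import least_squares
np.set_printoptions(precision=2,suppress=True)
g=ctrl.get_obs(); t=g['tcp_pos']; Rt=R.from_quat(g['tool_rot']).as_matrix()
M=np.c_[-Rt[:,1],0*Rt[:,0],-Rt[:,2]]; M[:,1]=np.cross(M[:,2],M[:,0])
a=load('t3');b=load('s3')
pa=np.array([[78,97],[38,248],[193,288],[230,153]])/4+[190,140]-.375
pb=(np.array([[778,235],[694,148],[596,297],[660,392]])-[400,0])/4+[320,50]-.375
L=np.array([[5,50,150],[5,-50,150],[5,-50,0],[5,50,0]],float)-[0,0,135]
def f(p,cs):
    W=(R.from_euler('x',p[2],degrees=True).apply(L)+[0,p[0],p[1]])@M.T+t
    return np.concatenate([(proj(c,W)-x) for c,x in cs]).ravel()
for cs in([(a,pa)],[(b,pb)],[(a,pa),(b,pb)]):
    s=least_squares(f,[0,0,0],args=(cs,),loss='soft_l1'); print('dy dz phi',s.x,'\n',s.fun.reshape(-1,2))
E
```

```text
dy dz phi [-2.66  1.23  0.44] 
 [[ 0.28 -1.16]
 [-0.92  1.11]
 [ 0.17  1.02]
 [ 0.65 -0.85]]
dy dz phi [ 2.7   1.97 -1.3 ] 
 [[ 0.47 -0.14]
 [ 0.58 -2.8 ]
 [-2.68  0.51]
 [-0.28  0.96]]
dy dz phi [-0.15  1.72 -0.44] 
 [[ 0.67 -2.22]
 [-0.98 -0.09]
 [-0.09  0.79]
 [ 0.76 -0.98]
 [-0.1  -1.04]
 [-0.25 -3.21]
 [-3.01  0.59]
 [-0.35  0.64]]
```

```bash
python3 - <<'E'
from h import *
from plant import ctrl
np.set_printoptions(precision=2,suppress=True)
o=lambda s:(lambda g:print(s,round(g['time_s'],2),g['tcp_pos'],'F',g['contact_force'],'T',g['ft_torque'],'g',g['grip_width'],g['gripper_force']))(ctrl.get_obs())
qs=tool_for(SY,-1); O=seatO(20)
ctrl.movel(mpt(MO,MY,[0,0,300]),velocity=150)
ctrl.movel(mpt(O,SY,[0,0,315]),velocity=180,orientation=qs); o('above')
ctrl.movel(mpt(O,SY,[0,0,165]),velocity=100); ctrl.dwell(.3); o('hover')
snap(ctrl,'top','t4');snap(ctrl,'scene','s4')
c=lambda c,x,y:cv2.resize(c['frame'][y:y+80,x:x+80,::-1],(400,400),interpolation=2)
cv2.imwrite('pics/m4.png',np.hstack([c(load('t4'),340,180),c(load('s4'),220,160)]))
E
```

```text
above 16.48 [485.19 -51.11 287.23] F [ 0.21 -0.11 -2.16] T [0.46 0.05 0.02] g 0.10727178253432448 39.811012744903564
hover 18.43 [ 495.91 -125.64  157.6 ] F [ 0.16 -0.08 -1.98] T [ 0.45  0.1  -0.01] g 0.10956851783323453 39.81348216533661
```

View pics/m4.png

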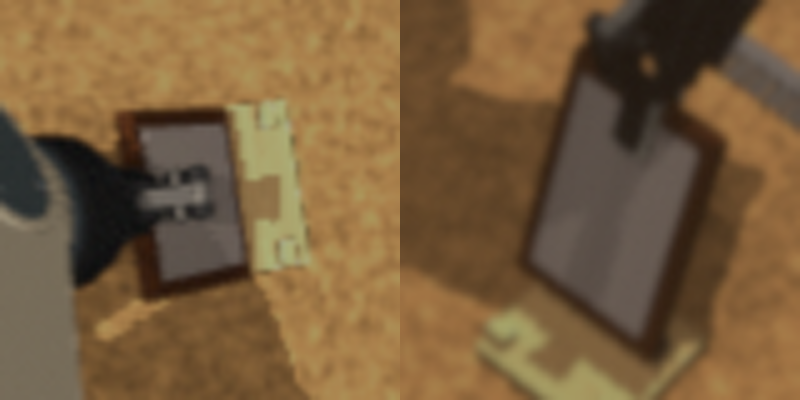

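```bash
python3 - <<'E'
from h import *
np.set_printoptions(precision=2,suppress=True)
A=np.array([[228,107],[250,275.]])/5+[340,180]-.4
B=(np.array([[655,360],[522,263.]])-[400,0])/5+[220,160]-.4
for n,px,s in(('t4',A,(504.86,-182.42,-81.92)),('s4',B,(506.7,-184.34,-81.13))):
    c=load(n)
    for z in(40,43,46):
        W=onplane(c,px,z); l=Rz(-s[2]).apply(W-[s[0],s[1],0]); d=l[0]-l[1]
        print(n,z,'mid in stand',l.mean(0),'len',np.linalg.norm(d),'skew deg',np.degrees(np.arctan2(-d[0],d[1])))
# stand blocks edges line comparisons in top: same-view centre of front edge
E
```

```text
t4 40 mid in stand [13.41 -1.16 40.  ] len 98.23053730822443 skew deg -0.7588203864200604
t4 43 mid in stand [12.86 -1.18 43.  ] len 97.98235492472996 skew deg -0.7588203864200392
t4 46 mid in stand [12.31 -1.19 46.  ] len 97.7341725412354 skew deg -0.758820386420026
s4 40 mid in stand [ 6.66 -3.26 40.  ] len 99.02203010183804 skew deg -0.19437096534015502
s4 43 mid in stand [ 7.64 -1.87 43.  ] len 98.74515958081345 skew deg -0.1943709653401754
s4 46 mid in stand [ 8.62 -0.49 46.  ] len 98.46828905978889 skew deg -0.19437096534019482
```

```bash
python3 - <<'E'
from h import *
from plant import ctrl
np.set_printoptions(precision=2,suppress=True)
def F():
    ctrl.dwell(.1); f=np.mean([ctrl.get_obs()['contact_force']],0); return Rz(-SY).apply(f)
T=lambda fwd,s: mpt(seatO(fwd,y=1.3),SY,[0,0,135+s])
f0=F(); print('base',f0)
ctrl.movel(T(20,30),velocity=50)
ctrl.movel(T(20,5),velocity=50); print('low',F()-f0)
fwd=20.;hit=False
while fwd>8:
    fwd-=1; ctrl.movel(T(fwd,5),velocity=20); d=F()-f0; print('fwd',fwd,d)
    if d[0]>1.5 or np.linalg.norm(d)>6: hit=True;break
s=5.; fwd+=.5
f1=F()
while s>-5:
    s-=1; ctrl.movel(T(fwd,s),velocity=20); d=F()-f1; print('s',s,d)
    if d[2]>2.5 or np.linalg.norm(d)>10: break
g=ctrl.get_obs();print(g['time_s'],g['tcp_pos'],fwd,s,g['ft_torque'])
snap(ctrl,'top','t5');snap(ctrl,'scene','s5')
c=lambda c,x,y:cv2.resize(c['frame'][y:y+80,x:x+80,::-1],(400,400),interpolation=2)
cv2.imwrite('pics/m5.png',np.hstack([c(load('t5'),340,180),c(load('s5'),220,160)]))
E
```

```text
base [ 0.   -0.48 -1.96]
low [ 0.35  0.32 -0.54]
fwd 19.0 [-0.47 -0.07  0.15]
fwd 18.0 [ 0.75  0.49 -0.55]
fwd 17.0 [-0.33 -0.21  0.15]
fwd 16.0 [-0.42  0.22 -0.39]
fwd 15.0 [ 1.45  1.28 -0.2 ]
fwd 14.0 [-0.32  0.02  0.24]
fwd 13.0 [ 0.33  0.21 -0.66]
fwd 12.0 [-0.04  1.14 -0.31]
fwd 11.0 [-0.18  0.71 -0.76]
fwd 10.0 [ 0.98 -0.12  1.34]
fwd 9.0 [5.26 0.23 1.9 ]
s 4.0 [-1.92  1.01 -0.45]
s 3.0 [-1.44 -0.14  1.44]
s 2.0 [-1.36  0.34  1.35]
s 1.0 [-0.94  0.7   1.53]
s 0.0 [-3.27  0.29  6.23]
25.3333 [ 497.81 -130.    131.54] 9.5 0.0 [-0.79 -0.08  0.11]
```

View pics/m5.png

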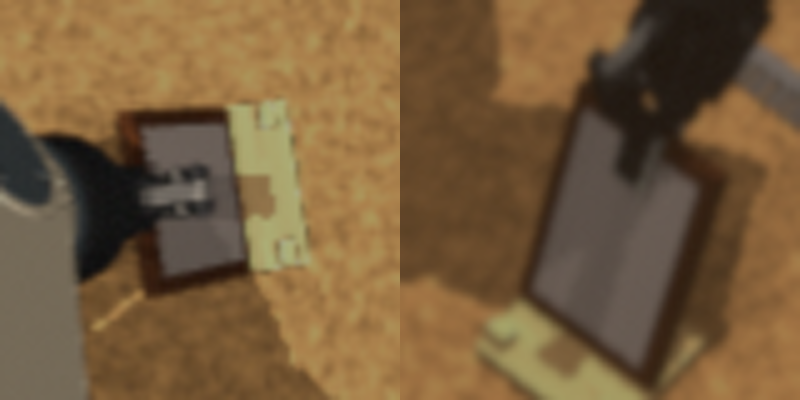

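The mirror touches both the leaf and the base at the nominal seat; its foot is centred between the blocks. Releasing now.

```bash
python3 - <<'E'
from h import *
from plant import ctrl
np.set_printoptions(precision=2,suppress=True)
ctrl.ungrasp(); g=ctrl.get_obs(); print(g['contact_force'],g['grip_width'])
ctrl.movel(mpt(seatO(9.5,y=1.3),SY,[0,0,185]),velocity=80)
ctrl.movel(mpt(seatO(9.5,y=1.3),SY,[0,0,330]),velocity=200)
ctrl.movel([420,130,320],velocity=200)
ctrl.dwell(.3)
snap(ctrl,'top','t6');snap(ctrl,'scene','s6'); print(ctrl.get_obs()['time_s'])
P=cloud(load('t6')); hsv=cv2.cvtColor(load('t6')['frame'],cv2.COLOR_RGB2HSV)
c=lambda c,x,y:cv2.resize(c['frame'][y:y+80,x:x+80,::-1],(400,400),interpolation=2)
cv2.imwrite('pics/m6.png',np.hstack([c(load('t6'),340,180),c(load('s6'),220,160)]))
E
```

```text
[-0.08 -0.81  0.51] 0.999257232540177
29.2333
```

View pics/m6.png

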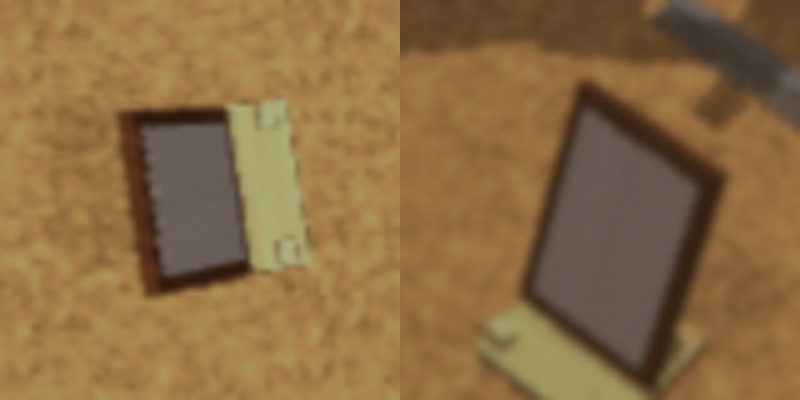

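The mirror stands free on the stand, leaning on the leaf, glass out. Its foot runs along (228,108)–(250,271), centred to about 1 mm and behind both stop blocks.

```bash
python3 -c "
from plant import ctrl
print(ctrl.sign_off())"
```

```text
the job is handed in; nothing more can be done
None
```

The job is handed in: the stand is snapped fully open, and the mirror leans on it upright, glass out and centred to about 1 mm, let go at about 29 s with the comb, flashlight, jar, tin and brush never touched.

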